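Slide the top-heavy pin crate into the corner of the bench stops

ROBOT

A 6-joint arm with a two-finger parallel gripper is mounted at the origin on the work surface. World frame = base frame: x ahead of the robot, y to its left, z up, the work surface at z = 0. Lengths are in m, angles in rad, forces in N, time in s.
With the tool pointing down it reaches from about 0.225 to 0.875 m from the base axis. Payload 3.4 kg.
Tool frame: the origin (TCP) lies at the very end of the fingers, on their centre line; the grasp point (between the pads) lies 19 mm behind it; z points along the fingers, y is the line along which they close (so a half turn about z gives the same grasp; the last joint's range is limited). The gripper opens to 85 mm and grips with 20 to 120 N. Pads are 22 mm wide; open, the fingers measure 114 mm over their backs; the gripper's body (76 mm by 85 mm) begins 54 mm behind the grasp point. The pads swing forward as they close: fully open they stand 13 mm farther back than shut.
Start: joints at [-1.349, 0.276, 1.505, -0, 1.361, -0.121], TCP at [0.193, -0.542, 0.231] pointing down, gripper open.
Joint ranges: [-2.89, 2.89], [-0.75, 2.08], [0.22, 2.7], [-1.18, 4.32], [0.11, 2.71], [-2.7, 2.7]. Speed limits (rad/s): [2.57, 2.57, 3.14, 3.14, 3.14, 3.14].

INTERFACE

Orientations are given as a unit quaternion [w, x, y, z].
In Python, from rig import readout, vision, manip gives the robot as it stands.
- The arm moves only by the shell command python3 -m handwheel 'ROWS' [FORCE]. ROWS is JSON, a list of rows, each a list of 3 entries, a list of its own where there are three numbers: the shift along the tool's x, y, z in mm, then the turn, a rotation vector about the tool's x, y, z in units of 6 degrees (1.0 is 6 degrees), then the closure, from -1 (fully open) to 1 (shut), so that 0 is half open. A call has 1 to 20 rows; each row shifts and turns the commanded pose from where the row before left it, along the tool's axes as they then stand; what a row does not reach is not made up. A row lasts 1/8 s, in which the tool goes at most 62.5 mm and 10.7 degrees, less where a joint would pass 70% of its speed; a pose out of reach is approached as far as the arm can. A call is refused whole if a number of a shift passes 62.5 or a number of a turn 1, either way. A call with a gripper value outside its range is refused whole. The fingers move at their own pace and stop on an object; FORCE is the grip in N (left out, the last holds). Time passes only in rows, so rows that do not move let the fingers close. It gives the time, the measured TCP pose, the force, the opening and the grip force at its end, in the units of the state.
- readout.get_state(): the state, without advancing time (a new reading comes with each control period).
- vision.get_image(name): name is "side" or "top" or "wrist"; returns the picture (420x560x3 uint8, blue, green, red); there is no depth.
- vision.camera_params(name): a dict with "intrinsics" (3x3 intrinsics, pixels), "rvec" (rotation vector, rad) and "tvec" (3), from world to camera coordinates, as OpenCV has them; the wrist camera has in their place "hand_eye" (4x4, takes a point from camera to tool coordinates, whose origin is the TCP and whose axes are the flange's). Camera axes: x right, y down, z forward; pixel columns grow to the right and rows downward; lengths in m; the calibration is good to about 2 mm. A picture is of the moment at which its call begins: read the wrist's pose just before it. camera_params takes no time and is no camera call.
- manip.sign_off(): hands the job in; it is judged then, once.
The state is a dict: "clock": time; "qpos": joint angles; "qd": joint speeds; "effort": joint torques, N m; "position": TCP position; "ee_rot": TCP orientation; "contact_force": force on the tool from outside, world axes, zero at the start; "moment": the same for the moment, N m; "width": finger opening in m; "gripper_force": force on a finger pad.
Only numpy, scipy, OpenCV 4.12 (cv2) and the standard library are available. Lean on these libraries where they do the work, as an engineer would, in place of code of your own. Each camera call takes 0.05 s, during which the arm holds its last target. There are 200 camera calls.

TASK

Put the crate of steel drift pins away: slide it along the bench into the corner of the two stop battens, until its broad back sits flat against the long batten and its left side flat against the short one, then leave it standing there. It is heavy and top-heavy, so push the box low down near its base, not by the pins, with the fingertips or the outside of the fingers; never tip, lift or carry it. Leave the mallet, chisel, glue bottle, wax tin, wedge box, steel square and bracket block where they are.

Things in the scene. Friction and masses are not known exactly. Their poses are not given: they have to be found in the camera images.
- crate: slatted pine box, 110 deep (x), 150 wide (y), 80 high, flat upright sides; 2 by 4 steel drift pins stand out of its top to 240 (34 inside front and back, 26 inside left and right). 1.3 to 2.1 kg; slides at 6 to 15 N; pushed above about 75 it may tip instead. Origin: centre of its underside; x from the front (facing the robot) to the broad back, y to its left. Starts right of the corner, askew
- crate_foot (a point): the crate's own lower back left corner, at (+55, +75, 0) from the crate's origin, axes as the crate's; it comes to the corner of the stops when the crate is home
- stops: two immovable pine battens, 45 by 45 in section, forming an L on the bench. Origin: inner corner of the L at bench height. Inner face of the long back batten: x = 0, from y = +45 to -440; inner face of the short side batten: y = 0, from x = 0 to -130; x and y point into the battens, z up. The crate is home with its origin at (-55, -75, 0), axes parallel
- mallet: wooden carpenter's mallet standing on its head, handle up: head 75 by 110 by 60 high, handle 24 by 32 to a height of 260. Origin: centre of its underside. Not to be moved
- chisel: mortise chisel lying flat, about 285 long and 31 thick, wooden handle towards -x, blade towards +x; origin on the bench below the middle of its length. Not to be moved
- glue: white glue bottle, standing, 64 in diameter and 190 high; origin at the centre of its underside. Not to be moved
- wax: flat round wax tin, 88 in diameter and 38 high; origin at the centre of its underside. Not to be moved
- wedges: low open pine box of oak wedges, 120 (x) by 160 (y) by 70 high; origin at the centre of its underside. Not to be moved
- square: flat L-shaped steel square lying on the bench, 5 thick; origin at the outer corner of the L, long leg 240 along +x, short leg 120 along +y, both 30 wide. Not to be moved
- bracket: small pine bracket block with a cross notch in its top, 90 by 90 by 60 high; origin at the centre of its underside. Not to be moved

How it is judged:
By the outcome, as a careful person would: the job done as asked, in the order asked, and still so for the second after the job is handed in, with the robot touching nothing.
It also fails if it takes over 67 s, if anything falls off the work surface, if the arm or the gripper's body presses on something with over 40 N, if the wrist force passes 120 N, or if a joint passes its speed limit or range.

## Working session

There is one attempt and no reset: what is moved stays moved. The work goes in short steps, Python scripts to look and compute and a shell command to move; the robot and the scene stay as the last step left them, time stands still between calls to the robot, and variables do not carry over. Pictures are saved under pics/ and viewed, at most 10 in all, crops included, and the job is handed in when it is done.

```bash
mkdir -p pics; ls; python3 - <<'E'
from rig import readout, vision
import cv2,numpy as np
s=readout.get_state(); print({k:np.round(v,3) for k,v in s.items()})
for n in("top","side"):
    cv2.imwrite(f"pics/{n}0.png",vision.get_image(n)); p=vision.camera_params(n); print(n,{k:np.round(v,3).tolist() for k,v in p.items()})
print(vision.camera_params("wrist"))
E
```

```text
pics
{'clock': np.float64(0.0), 'qpos': array([-1.349,  0.277,  1.506, -0.   ,  1.361, -0.121]), 'qd': array([-0.001,  0.001,  0.001, -0.001, -0.   , -0.002]), 'effort': array([ 1.0000e-03, -4.1677e+01, -2.4580e+01, -0.0000e+00,  1.1000e-02,
        0.0000e+00]), 'position': array([ 0.193, -0.541,  0.23 ]), 'ee_rot': array([-0.001,  0.985,  0.171, -0.   ]), 'contact_force': array([-0.275,  0.608, -0.354]), 'moment': array([0.054, 0.018, 0.041]), 'gripper_force': np.float64(0.0), 'width': np.float64(0.085)}
top {'intrinsics': [[488.394, 0.0, 279.343], [0.0, 488.394, 206.556], [0.0, 0.0, 1.0]], 'rvec': [2.184, -2.209, 0.052], 'tvec': [0.004, 0.544, 1.533]}
side {'intrinsics': [[439.578, 0.0, 272.263], [0.0, 439.578, 202.955], [0.0, 0.0, 1.0]], 'rvec': [0.873, -2.507, 1.119], 'tvec': [0.4, 0.256, 1.1]}
{'intrinsics': array([[328.88765426,   0.        , 280.81566781],
       [  0.        , 328.88765426, 210.20026587],
       [  0.        ,   0.        ,   1.        ]]), 'hand_eye': array([[ 5.13772241e-04, -9.56436754e-01, -2.91939157e-01,
         7.43523499e-02],
       [ 9.99998589e-01,  9.58282439e-04, -1.37961976e-03,
        -4.72027771e-04],
       [ 1.59927922e-03, -2.91938036e-01,  9.56435897e-01,
        -1.42522496e-01],
       [ 0.00000000e+00,  0.00000000e+00,  0.00000000e+00,
         1.00000000e+00]])}
```

View pics/top0.png

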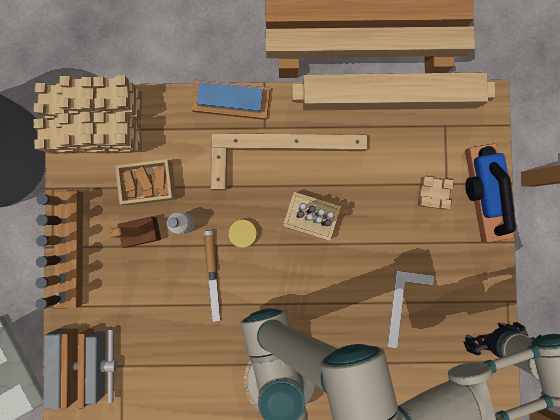

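View pics/side0.png

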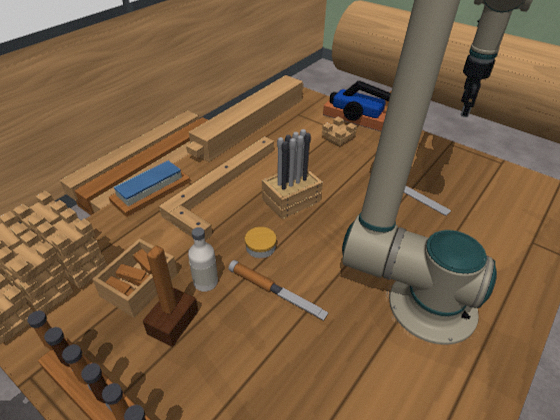

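The top view shows the crate at about (313,215), the batten corner at about (226,149), the wax tin at (243,233), the chisel at (212,275), the glue at (180,223) and the bracket at (437,192). I'll take an enlarged crop to read the corners.

```bash
cat > h.py <<'E'
from rig import readout, vision
import cv2,numpy as np
def ray(n,uv,z):
    p=vision.camera_params(n); R=cv2.Rodrigues(np.array(p["rvec"],float))[0]; t=np.array(p["tvec"]).ravel()
    c=-R.T@t; d=R.T@np.linalg.inv(p["intrinsics"])@np.array([uv[0],uv[1],1.]); return c+d*(z-c[2])/d[2]
def proj(n,P):
    p=vision.camera_params(n); return cv2.projectPoints(np.array(P,float).reshape(-1,3),np.array(p["rvec"],float),np.array(p["tvec"],float),np.array(p["intrinsics"]),None)[0].reshape(-1,2)
E
python3 - <<'E'
import cv2
im=cv2.imread("pics/top0.png")[125:265,190:380]
cv2.imwrite("pics/c0.png",cv2.resize(im,None,fx=4,fy=4,interpolation=cv2.INTER_CUBIC))
E
```

```text
(no output)
```

View pics/c0.png

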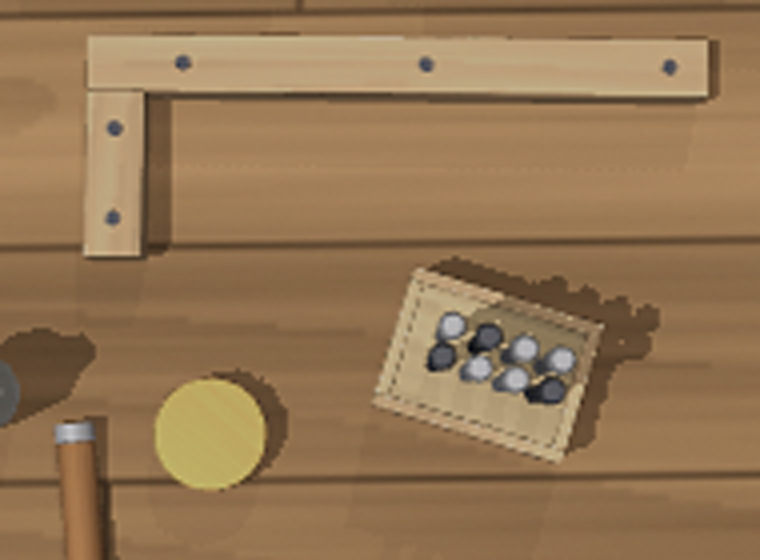

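Enlarged, the crate rim corners (crop px) are back-left (418,267), back-right (604,325), front-right (560,462) and front-left (374,402). The batten inner edges are corner (145,92), long end (708,98) and short end (143,257). The wax tin is centred at (211,434).

```bash
python3 - <<'E'
from h import *
f=lambda u,v:(190+(u-1.5)/4,125+(v-1.5)/4)
C=[ray("top",f(*p),.08) for p in[(418,267),(604,325),(560,462),(374,402)]]
B=[ray("top",f(*p),.045) for p in[(145,92),(708,98),(143,257),(88,36),(709,38)]]
for p in C+B: print(p[:2].round(4))
c=np.mean(C,0); 
print("c",c, "sizes",[np.linalg.norm(C[i]-C[(i+1)%4]).round(4) for i in range(4)])
yl=(C[0]-C[1]+C[3]-C[2]); xl=C[0]-C[3]+C[1]-C[2]
print("yaw",np.degrees(np.arctan2(-yl[0],yl[1])),np.degrees(np.arctan2(xl[1],xl[0])))
b=B[0]-B[1];print("stop yaw",np.degrees(np.arctan2(-b[0],b[1])),np.linalg.norm(b))
print("wax",ray("top",f(211,434),.038)); print("bracket",ray("top",(437,192),.06)); print("chisel end",ray("top",f(75,430),.02),"glue",ray("top",(181,221),.19)[:2])
print("square",ray("top",(397,273),0),ray("top",(434,278),0))
E
```

```text
[ 0.586  -0.0473]
[ 0.5403 -0.1876]
[ 0.4372 -0.1526]
[ 0.4841 -0.0128]
[0.7281 0.1627]
[ 0.7182 -0.2761]
[0.599  0.1651]
[0.7726 0.2069]
[ 0.7653 -0.2779]
c [ 0.51189834 -0.10007165  0.08      ] sizes [np.float64(0.1475), np.float64(0.1089), np.float64(0.1475), np.float64(0.1076)]
yaw -18.285551313881925 -18.752556611748666
stop yaw -1.2890167678471636 0.4389504122516904
wax [0.46113183 0.11386714 0.038     ]
bracket [ 0.58053288 -0.48697944  0.06      ]
chisel end [0.46541532 0.2221456  0.02      ] glue [0.49780184 0.27378797]
square [ 0.32900054 -0.37258579  0.        ] [ 0.31189777 -0.48944869  0.        ]
```

Measured against the given sizes, the numbers hold: crate about 148 x 108, battens 439 and 129. The crate sits at (0.512, -0.100) with yaw -18.5°, the stop corner at (0.728, 0.163) with yaw about -1.2°, so home is about (0.671, 0.089).

The plan:
1. Push the front face with two open fingers until the back is flush.
2. Slide it left with the outside of a finger.
3. Square it up.

First I move in front of the crate and turn the camera side away from it.

```bash
R='[19.3,-21.5,-2.2]'; python3 -m handwheel '[[[19.3,-21.5,-2.2],[0,0,0],-1],[[19.3,-21.5,-2.2],[0,0,0],-1],[[19.3,-21.5,-2.2],[0,0,0],-1],[[19.3,-21.5,-2.2],[0,0,0],-1],[[19.3,-21.5,-2.2],[0,0,0],-1],[[19.3,-21.5,-2.2],[0,0,0],-1],[[19.3,-21.5,-2.2],[0,0,0],-1],[[19.3,-21.5,-2.2],[0,0,0],-1],[[19.3,-21.5,-2.2],[0,0,0],-1],[[19.3,-21.5,-2.2],[0,0,0],-1],[[19.3,-21.5,-2.2],[0,0,0],-1],[[19.3,-21.5,-2.2],[0,0,0],-1],[[19.3,-21.5,-2.2],[0,0,0],-1],[[19.3,-21.5,-2.2],[0,0,0],-1],[[19.3,-21.5,-2.2],[0,0,0],-1],[[19.3,-21.5,-2.2],[0,0,0],-1],[[19.3,-21.5,-2.2],[0,0,0],-1],[[19.3,-21.5,-2.2],[0,0,0],-1]]'
python3 -m handwheel '[[[0,0,0],[0,0,-1],-1],[[0,0,0],[0,0,-1],-1],[[0,0,0],[0,0,-1],-1],[[0,0,0],[0,0,-1],-1],[[0,0,0],[0,0,-1],-1],[[0,0,0],[0,0,-1],-1],[[0,0,0],[0,0,-1],-1],[[0,0,0],[0,0,-1],-1],[[0,0,0],[0,0,-1],-1],[[0,0,0],[0,0,-1],-1],[[0,0,0],[0,0,-1],-1],[[0,0,0],[0,0,-1],-1],[[0,0,0],[0,0,-1],-1],[[0,0,0],[0,0,-1],-1],[[0,0,0],[0,0,-1],-1],[[0,0,0],[0,0,-1],-1],[[0,0,0],[0,0,-1],-1],[[0,0,0],[0,0,-1],-1],[[0,0,0],[0,0,-1],-1],[[0,0,0],[0,0,-1],-1]]'
python3 - <<'E'
from h import *
from scipy.spatial.transform import Rotation as Ro
s=readout.get_state();w=s["ee_rot"];R=Ro.from_quat([w[1],w[2],w[3],w[0]]).as_matrix();print(s["position"],R.round(3),s["qpos"].round(2))
E
```

```text
clock: 2.35
position: [0.3902, -0.0589, 0.2709]
ee_rot: [0.0, 0.985, 0.171, 0.0]
contact_force: [-0.3, -0.9, -0.5]
width: 0.0853
gripper_force: 0.0
clock: 4.85
position: [0.3899, -0.0598, 0.2708]
ee_rot: [-0.0, 0.343, 0.939, -0.0]
contact_force: [-1.2, -0.6, 0.6]
width: 0.0854
gripper_force: 0.0
[ 0.38989747 -0.05981678  0.27080896] [[-0.764  0.645 -0.   ]
 [ 0.645  0.764 -0.   ]
 [-0.    -0.    -1.   ]] [-0.33 -0.03  1.77 -0.    1.4  -1.2 ]
```

```bash
python3 -m handwheel '[[[0,0,31],[0,0,-0.9],-1],[[0,0,31],[0,0,-0.9],-1],[[0,0,31],[0,0,-0.9],-1],[[0,0,31],[0,0,-0.9],-1],[[0,0,31],[0,0,0],-1],[[0,0,31],[0,0,0],-1],[[0,0,31],[0,0,0],-1],[[0,0,31],[0,0,0],-1],[[0,0,4],[0,0,0],-1],[[0,0,0],[0,-1,0],-1],[[0,0,0],[0,-1,0],-1],[[0,0,0],[0,-1,0],-1],[[-19,0,6.2],[0,0,0],-1],[[-14.3,0,4.6],[0,0,0],-1],[[0,0,0],[0,0,0],-1]]'
python3 - <<'E'
from h import *
from scipy.spatial.transform import Rotation as Ro
s=readout.get_state();w=s["ee_rot"];R=Ro.from_quat([w[1],w[2],w[3],w[0]]).as_matrix();print(s["position"],R.round(3),s["qpos"].round(2))
a=vision.get_image("side")[90:300,170:430];b=vision.get_image("top")[130:300,200:400]
cv2.imwrite("pics/a1.png",np.hstack([cv2.resize(a,(400,323)),cv2.resize(b,(380,323))]))
E
```

```text
clock: 6.72
position: [0.4264, -0.0725, 0.0201]
ee_rot: [0.156, 0.161, 0.974, -0.026]
contact_force: [-0.5, -0.0, -0.2]
width: 0.0853
gripper_force: 0.0
[ 0.42641755 -0.07254356  0.02013993] [[-0.899  0.322  0.296]
 [ 0.305  0.947 -0.101]
 [-0.313 -0.    -0.95 ]] [-0.33  0.21  2.35  0.    0.26 -1.58]
```

View pics/a1.png

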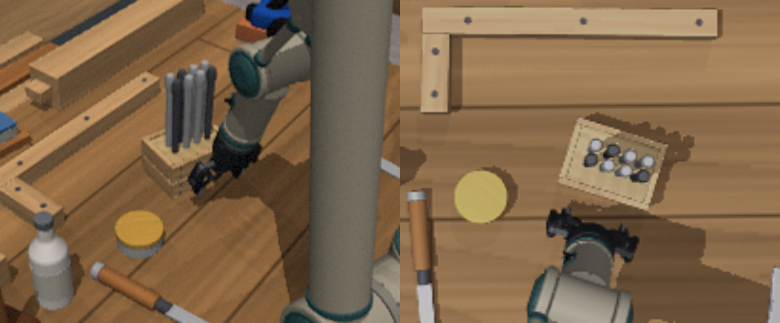

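The two fingers sit parallel to the front face and clear of it, with the left finger near the crate's left edge. I'll shift 10 mm right, then push while turning counter-clockwise.

```bash
python3 -m handwheel '[[[0,-10,0],[0,0,0],-1],[[-8,0,2.6],[0,0,0],-1],[[-6,0,2],[0,0,0],-1],[[-4,0,1.3],[0,0,0],-1],[[-4,0,1.3],[0,0,0],-1],[[-4,0,1.3],[0,0,0],-1],[[-5.7,0,1.9],[-0.08,0,-0.24],-1],[[-5.7,0,1.9],[-0.08,0,-0.24],-1],[[-5.7,0,1.9],[-0.08,0,-0.24],-1],[[-5.7,0,1.9],[-0.08,0,-0.24],-1],[[-5.7,0,1.9],[-0.08,0,-0.24],-1],[[-5.7,0,1.9],[-0.08,0,-0.24],-1]]'
python3 - <<'E'
from h import *
cv2.imwrite("pics/a2.png",np.hstack([cv2.resize(vision.get_image("side")[90:300,170:430],(400,323)),cv2.resize(vision.get_image("top")[130:300,200:400],(380,323))]))
E
```

```text
clock: 8.32
position: [0.4751, -0.0967, 0.0164]
ee_rot: [0.15, 0.083, 0.985, -0.01]
contact_force: [-13.0, -1.2, 7.9]
width: 0.0859
gripper_force: 6.4
```

View pics/a2.png

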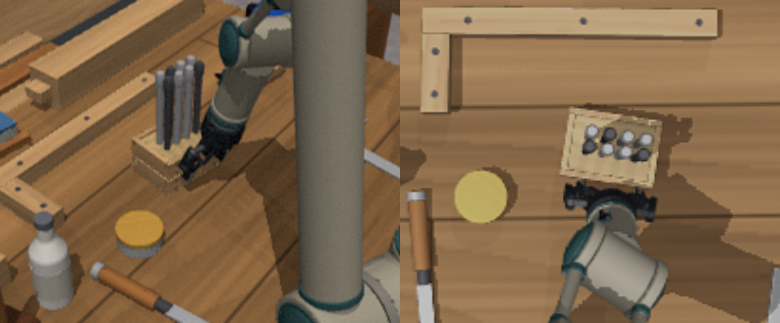

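The crate has turned to about -8° and is following the fingers well. I'll continue the push.

```bash
python3 -m handwheel '[[[-5.7,0,1.6],[-0.08,0,-0.24],-1],[[-5.7,0,1.6],[-0.08,0,-0.24],-1],[[-5.7,0,1.6],[-0.08,0,-0.24],-1],[[-5.7,0,1.6],[-0.08,0,-0.24],-1],[[-5.7,0,1.6],[-0.08,0,-0.24],-1],[[-5.7,0,1.6],[-0.08,0,-0.24],-1],[[-6.7,0,2.1],[0,0,0],-1],[[-6.7,0,2.1],[0,0,0],-1],[[-6.7,0,2.1],[0,0,0],-1],[[-6.7,0,2.1],[0,0,0],-1],[[-6.7,0,2.1],[0,0,0],-1],[[-6.7,0,2.1],[0,0,0],-1],[[-6.7,0,2.1],[0,0,0],-1],[[-6.7,0,2.1],[0,0,0],-1]]'
python3 - <<'E'
from h import *
from scipy.spatial.transform import Rotation as Ro
s=readout.get_state();w=s["ee_rot"];R=Ro.from_quat([w[1],w[2],w[3],w[0]]).as_matrix();print(R.round(3),s["qpos"].round(2))
im=vision.get_image("top");cv2.imwrite("pics/t3.png",im)
cv2.imwrite("pics/c3.png",cv2.resize(im[125:265,190:380],None,fx=4,fy=4,interpolation=cv2.INTER_CUBIC))
E
```

```text
clock: 10.18
position: [0.5663, -0.1007, 0.0174]
ee_rot: [0.15, 0.004, 0.989, 0.003]
contact_force: [-9.4, -0.1, -0.8]
width: 0.0855
gripper_force: 4.4
[[-0.955  0.007  0.297]
 [ 0.009  1.     0.005]
 [-0.297  0.007 -0.955]] [-0.37  0.38  2.04  0.26  0.45 -2.15]
```

View pics/c3.png

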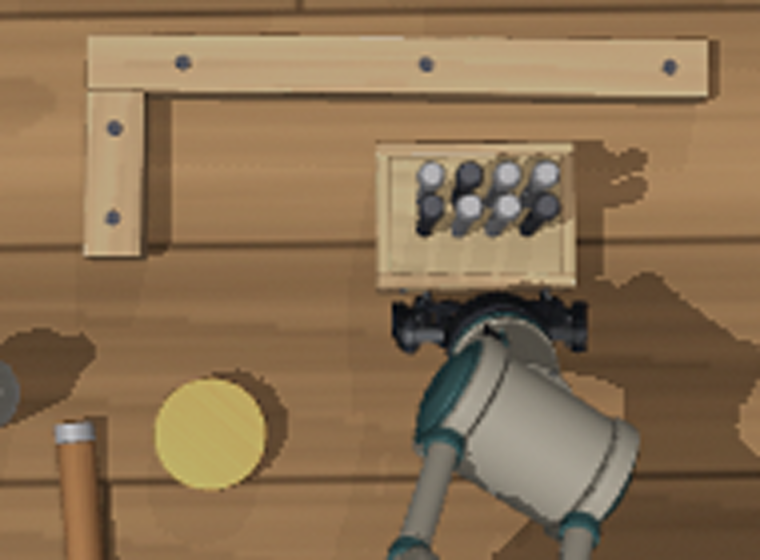

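The crate is nearly square (yaw about 0), centred at crop (476,216), with about 43 mm left to the long batten. I'll match the batten yaw and close the gap slowly.

```bash
python3 -m handwheel '[[[-6.7,0,2.1],[0.07,0,0.2],-1],[[-6.7,0,2.1],[0,0,0],-1],[[-6.7,0,2.1],[0,0,0],-1],[[-6.7,0,2.1],[0,0,0],-1],[[-5.7,0,1.8],[0,0,0],-1],[[-2.9,0,0.9],[0,0,0],-1],[[-2.9,0,0.9],[0,0,0],-1],[[0,0,0],[0,0,0],-1]]'
python3 -m handwheel '[[[-2.9,0,0.9],[0,0,0],-1],[[0,0,0],[0,0,0],-1]]'
python3 -m handwheel '[[[-1.9,0,0.6],[0,0,0],-1],[[0,0,0],[0,0,0],-1]]'
```

```text
clock: 11.22
position: [0.6068, -0.1022, 0.0178]
ee_rot: [0.15, 0.015, 0.989, 0.001]
contact_force: [-6.6, 1.8, -1.7]
width: 0.0855
gripper_force: 3.5
clock: 11.48
position: [0.6088, -0.1022, 0.0177]
ee_rot: [0.15, 0.015, 0.989, 0.001]
contact_force: [-10.8, -0.1, 1.7]
width: 0.0856
gripper_force: 5.1
clock: 11.72
position: [0.6089, -0.1022, 0.0175]
ee_rot: [0.148, 0.014, 0.989, 0.001]
contact_force: [-16.6, -1.6, 6.0]
width: 0.0852
gripper_force: 8.1
```

It has reached the batten: the force is rising with no further motion. I'll retreat, untilt and go round to the right side.

```bash
python3 -m handwheel '[[[-1.9,0,0.6],[0,0,0],-1],[[0,0,0],[0,0,0],-1],[[10,0,-3],[0,0,0],-1],[[20,0,-6.2],[0,0,0],-1],[[20,0,-6.2],[0,0,0],-1],[[0,0,0],[0,1,0],-1],[[0,0,0],[0,1,0],-1],[[0,0,0],[0,1,0],-1],[[0,-27,0],[0,0,0],-1],[[0,-27,0],[0,0,0],-1],[[0,-27,0],[0,0,0],-1],[[0,-27,0],[0,0,0],-1],[[0,-27,0],[0,0,0],-1],[[0,-27,0],[0,0,0],-1],[[0,0,0],[0,0,0],-1]]'
python3 - <<'E'
from h import *
from scipy.spatial.transform import Rotation as Ro
s=readout.get_state();w=s["ee_rot"];R=Ro.from_quat([w[1],w[2],w[3],w[0]]).as_matrix();print(R.round(3),s["qpos"].round(2))
im=vision.get_image("top");cv2.imwrite("pics/t4.png",im)
cv2.imwrite("pics/c4.png",cv2.resize(im[125:265,190:380],None,fx=4,fy=4,interpolation=cv2.INTER_CUBIC))
E
```

```text
clock: 13.6
position: [0.5629, -0.267, 0.02]
ee_rot: [0.001, 0.017, 1.0, 0.0]
contact_force: [-0.2, -0.3, 0.3]
width: 0.0854
gripper_force: 0.0
[[-0.999  0.034  0.002]
 [ 0.034  0.999  0.001]
 [-0.002  0.001 -1.   ]] [-0.56  0.52  1.68  0.    0.94 -2.09]
```

View pics/c4.png

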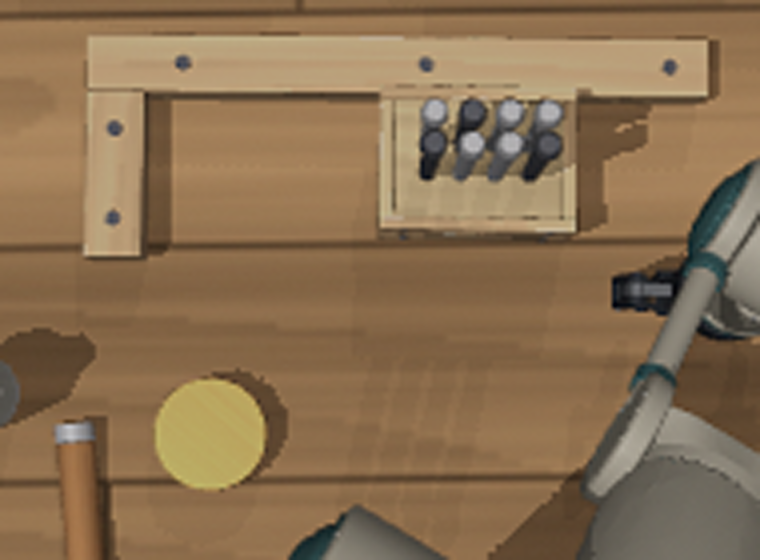

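The crate's back lies flush along the long batten, spanning crop columns 380 to 577, and the gripper is at its right. I'll move in beside the right face and push left with the outside of the finger.

```bash
python3 -m handwheel '[[[-26,0,0],[0,0,0],-1],[[-26,0,0],[0,0,0],-1],[[-26,0,0],[0,0,0],-1],[[-26,0,1],[0,0,0],-1],[[0,10,0],[0,0,0],-1],[[0,8,0],[0,0,0],-1],[[0,5,0],[0,0,0],-1],[[0,5,0],[0,0,0],-1],[[0,5,0],[0,0,0],-1],[[0,5,0],[0,0,0],-1],[[0,5,0],[0,0,0],-1],[[0,6,0],[0,0,0],-1],[[0,6,0],[0,0,0],-1],[[0,6,0],[0,0,0],-1],[[0,6,0],[0,0,0],-1],[[0,6,0],[0,0,0],-1],[[0,6,0],[0,0,0],-1],[[0,6,0],[0,0,0],-1]]'
python3 - <<'E'
from h import *
im=vision.get_image("top");cv2.imwrite("pics/t5.png",im)
cv2.imwrite("pics/c5.png",cv2.resize(im[125:265,190:380],None,fx=4,fy=4,interpolation=cv2.INTER_CUBIC))
E
```

```text
clock: 15.9
position: [0.6687, -0.1884, 0.0208]
ee_rot: [0.001, 0.015, 1.0, -0.003]
contact_force: [-2.7, -12.2, 2.6]
width: 0.0854
gripper_force: 4.4
```

View pics/c5.png

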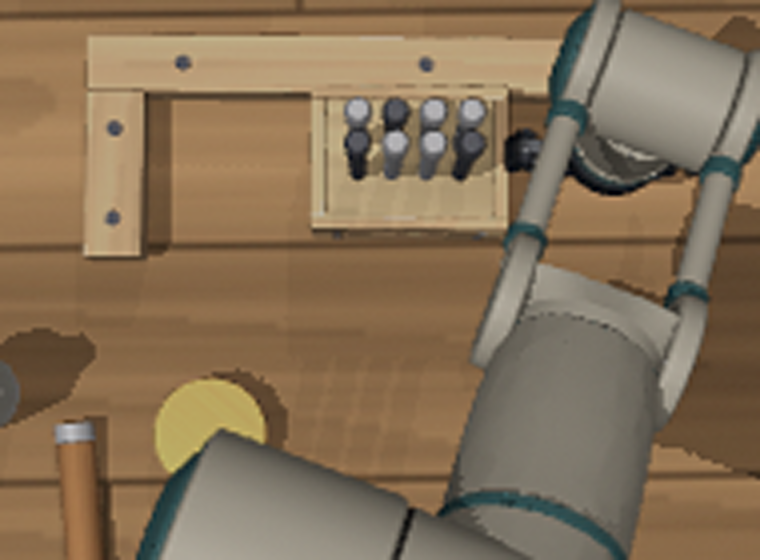

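It slides square along the batten, with its left edge now at column 312 and about 129 mm left. Continuing.

```bash
python3 -m handwheel '[[[0,7.5,0],[0,0,0],-1],[[0,7.5,0],[0,0,0],-1],[[0,7.5,0],[0,0,0],-1],[[0,7.5,0],[0,0,0],-1],[[0,7.5,0],[0,0,0],-1],[[0,7.5,0],[0,0,0],-1],[[0,7.5,0],[0,0,0],-1],[[0,7.5,0],[0,0,0],-1],[[0,7.5,0],[0,0,0],-1],[[0,7.5,0],[0,0,0],-1],[[0,7.5,0],[0,0,0],-1],[[0,7.5,0],[0,0,0],-1],[[0,7.5,0],[0,0,0],-1],[[0,7.5,0],[0,0,0],-1],[[0,7.5,0],[0,0,0],-1],[[0,4,0],[0,0,0],-1]]'
python3 -m handwheel '[[[0,3,0],[0,0,0],-1],[[0,3,0],[0,0,0],-1],[[0,3,0],[0,0,0],-1],[[0,0,0],[0,0,0],-1]]'
python3 -m handwheel '[[[0,3,0],[0,0,0],-1],[[0,0,0],[0,0,0],-1]]'
```

```text
clock: 17.95
position: [0.6714, -0.0718, 0.0208]
ee_rot: [-0.0, 0.015, 1.0, -0.003]
contact_force: [-4.6, -14.0, 5.2]
width: 0.0856
gripper_force: 5.5
clock: 18.45
position: [0.6715, -0.0627, 0.0207]
ee_rot: [-0.0, 0.015, 1.0, -0.003]
contact_force: [-4.3, -12.8, 5.3]
width: 0.0854
gripper_force: 5.1
clock: 18.7
position: [0.6716, -0.0598, 0.0207]
ee_rot: [-0.0, 0.015, 1.0, -0.003]
contact_force: [-4.9, -12.7, 4.4]
width: 0.0854
gripper_force: 5.2
```

```bash
python3 -m handwheel '[[[0,2.5,0],[0,0,0],-1],[[0,0,0],[0,0,0],-1]]'
python3 -m handwheel '[[[0,2,0],[0,0,0],-1],[[0,0,0],[0,0,0],-1]]'
python3 -m handwheel '[[[0,2,0],[0,0,0],-1],[[0,0,0],[0,0,0],-1]]'
```

```text
clock: 18.95
position: [0.6716, -0.0575, 0.0208]
ee_rot: [-0.0, 0.015, 1.0, -0.003]
contact_force: [-4.3, -12.3, 5.2]
width: 0.0853
gripper_force: 5.2
clock: 19.2
position: [0.6717, -0.0566, 0.021]
ee_rot: [-0.0, 0.015, 1.0, -0.004]
contact_force: [-5.8, -16.1, 6.5]
width: 0.0852
gripper_force: 6.1
clock: 19.45
position: [0.6732, -0.055, 0.0219]
ee_rot: [0.001, 0.015, 1.0, -0.004]
contact_force: [-3.3, -14.8, 8.9]
width: 0.0853
gripper_force: 7.4
```

Force is rising and the travel matches the estimate. I'll back off and look.

```bash
python3 -m handwheel '[[[0,-10,0],[0,0,0],-1],[[0,-25,0],[0,0,0],-1],[[0,-25,0],[0,0,0],-1],[[0,-25,0],[0,0,0],-1],[[0,0,0],[0,0,0],-1]]'
python3 - <<'E'
from h import *
im=vision.get_image("top");cv2.imwrite("pics/t6.png",im)
a=cv2.resize(im[130:220,200:300],(400,360),interpolation=cv2.INTER_CUBIC);b=vision.get_image("side")[120:280,130:300];cv2.imwrite("pics/s6f.png",b)
cv2.imwrite("pics/c6.png",np.hstack([a,cv2.resize(b,(383,360),interpolation=cv2.INTER_CUBIC)]))
E
```

```text
clock: 20.08
position: [0.6704, -0.1362, 0.019]
ee_rot: [0.0, 0.017, 1.0, 0.001]
contact_force: [-0.6, 0.7, 0.3]
width: 0.0856
gripper_force: 0.0
```

View pics/c6.png

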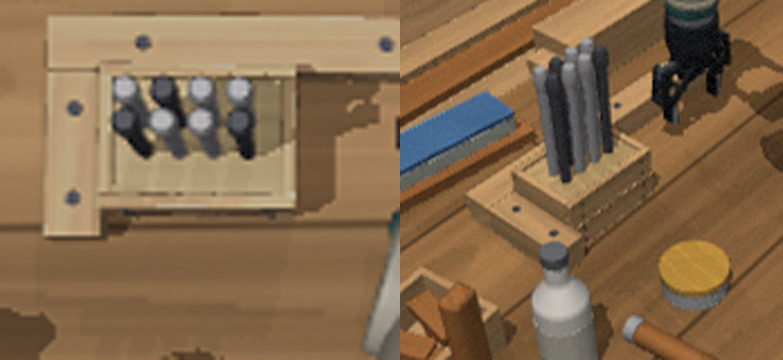

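The crate appears seated in the corner. I'll check its rim against the predicted home position.

```bash
python3 - <<'E'
from h import *
f=lambda p:(200+(p[0]-1.5)/4,130+(p[1]-1.5)/4)
C=np.array([ray("top",f(p),.08)[:2] for p in[(99,66),(297,67),(295,207),(98,206)]]);c=C.mean(0)
yl=C[0]-C[1]+C[3]-C[2];print(c,C.round(4),"yaw",np.degrees(np.arctan2(-yl[0],yl[1])))
S=np.array(ray("top",f((100,71)),.045)[:2]);a=np.radians(-1.2);R=np.array([[np.cos(a),-np.sin(a)],[np.sin(a),np.cos(a)]])
print("corner",S,"home",np.array([.728,.163])+R@[-.055,-.075])
H=np.array([[0,0,.08],[0,-.15,.08],[-.11,-.15,.08],[-.11,0,.08]]);H[:,:2]=H[:,:2]@R.T+[.728,.163]
print("pred crop px",((proj("top",H)-[200,130])*4+1.5).round(0).tolist())
E
```

```text
[0.67194839 0.08901188] [[0.7267 0.1634]
 [0.7242 0.0126]
 [0.6172 0.0153]
 [0.6197 0.1648]] yaw -0.9636418395280222
corner [0.72890877 0.16658903] home [0.67144138 0.08916828]
pred crop px [[100.0, 64.0], [296.0, 66.0], [295.0, 210.0], [97.0, 208.0]]
```

It is within a millimetre of home (yaw -1.0° against -1.2°). One gentle seating push from the front will make sure the back is flat.

```bash
python3 -m handwheel '[[[30,0,0],[0,0,0],-1],[[30,0,0],[0,0,0],-1],[[30,0,0],[0,0,0],-1],[[30,0,0],[0,0,0],-1],[[0,28,0],[0,0,0],-1],[[0,28,0],[0,0,0],-1],[[0,28,0],[0,0,0],-1],[[0,28,0],[0,0,0],-1],[[0,28,0],[0,0,0],-1],[[0,28,0],[0,0,0],-1],[[0,28,0],[0,0,0],-1],[[0,28,0],[0,0,0.1],-1],[[0,0,0],[0,-1,-0.1],-1],[[0,0,0],[0,-1,0],-1],[[0,0,0],[0,-1,0],-1],[[-19,0,6.2],[0,0,0],-1],[[-14,0,4.6],[0,0,0],-1],[[-6,0,2],[0,0,0],-1],[[0,0,0],[0,0,0],-1]]'
python3 -m handwheel '[[[-4,0,1.3],[0,0,0],-1],[[-4,0,1.3],[0,0,0],-1],[[0,0,0],[0,0,0],-1]]'
python3 -m handwheel '[[[-3,0,1],[0,0,0],-1],[[0,0,0],[0,0,0],-1]]'
```

```text
clock: 22.55
position: [0.5993, 0.0932, 0.0196]
ee_rot: [0.157, 0.016, 0.988, -0.002]
contact_force: [0.5, 0.2, 0.9]
width: 0.0856
gripper_force: 0.0
clock: 22.92
position: [0.6074, 0.0928, 0.0197]
ee_rot: [0.157, 0.016, 0.988, -0.002]
contact_force: [0.2, 0.3, 0.3]
width: 0.0851
gripper_force: 0.0
clock: 23.18
position: [0.6104, 0.0927, 0.0196]
ee_rot: [0.157, 0.016, 0.988, -0.002]
contact_force: [0.4, -1.1, -0.5]
width: 0.0853
gripper_force: 0.0
```

```bash
python3 -m handwheel '[[[-3,0,1],[0,0,0],-1],[[0,0,0],[0,0,0],-1]]'
python3 -m handwheel '[[[-2,0,0.6],[0,0,0],-1],[[0,0,0],[0,0,0],-1]]'
python3 -m handwheel '[[[-2,0,0.6],[0,0,0],-1],[[0,0,0],[0,0,0],-1]]'
```

```text
clock: 23.42
position: [0.613, 0.0926, 0.0193]
ee_rot: [0.156, 0.016, 0.988, -0.002]
contact_force: [-1.2, -0.2, 0.6]
width: 0.0854
gripper_force: 0.5
clock: 23.68
position: [0.6131, 0.0926, 0.0188]
ee_rot: [0.154, 0.015, 0.988, -0.002]
contact_force: [-5.9, 1.2, 2.9]
width: 0.0854
gripper_force: 2.7
clock: 23.92
position: [0.6132, 0.0927, 0.0183]
ee_rot: [0.153, 0.015, 0.988, -0.002]
contact_force: [-10.1, 0.7, 5.9]
width: 0.0854
gripper_force: 4.7
```

The back is seated: stiff at x=0.613, consistent with the batten. I'll repeat the side push to confirm the left side is fully home.

```bash
python3 -m handwheel '[[[-2,0,0.6],[0,0,0],-1],[[0,0,0],[0,0,0],-1],[[10,0,-3],[0,0,0],-1],[[20,0,-6.2],[0,0,0],-1],[[22,0,-7],[0,0,0],-1],[[0,0,0],[0,1,0],-1],[[0,0,0],[0,1,0],-1],[[0,0,0],[0,1,0],-1],[[0,-28,0],[0,0,0],-1],[[0,-28,0],[0,0,0],-1],[[0,-28,0],[0,0,0],-1],[[0,-28,0],[0,0,0],-1],[[0,-28,0],[0,0,0],-1],[[0,-28,0],[0,0,0],-1],[[0,-28,0],[0,0,0],-1],[[0,-28,0],[0,0,0],-1],[[0,0,0],[0,0,0],-1]]'
python3 -m handwheel '[[[-27,0,0],[0,0,0],-1],[[-27,0,0],[0,0,0],-1],[[-27,0,2],[0,0,0],-1],[[-27,0,2],[0,0,0],-1],[[0,25,0],[0,0,0],-1],[[0,25,0],[0,0,0],-1],[[0,0,0],[0,0,0],-1]]'
```

```text
clock: 26.05
position: [0.559, -0.1319, 0.0189]
ee_rot: [0.001, 0.017, 1.0, 0.0]
contact_force: [0.1, -0.1, -0.4]
width: 0.0857
gripper_force: 0.0
clock: 26.92
position: [0.6663, -0.0797, 0.0147]
ee_rot: [-0.001, 0.014, 1.0, 0.001]
contact_force: [-0.5, 0.1, -0.2]
width: 0.0858
gripper_force: 0.0
```

```bash
python3 -m handwheel '[[[0,8,0],[0,0,0],-1],[[0,8,0],[0,0,0],-1],[[0,4,0],[0,0,0],-1],[[0,0,0],[0,0,0],-1]]'
python3 -m handwheel '[[[0,2,0],[0,0,0],-1],[[0,0,0],[0,0,0],-1]]'
python3 -m handwheel '[[[0,2,0],[0,0,0],-1],[[0,0,0],[0,0,0],-1]]'
python3 -m handwheel '[[[0,2,0],[0,0,0],-1],[[0,0,0],[0,0,0],-1]]'
```

```text
clock: 27.42
position: [0.6682, -0.0631, 0.0149]
ee_rot: [0.0, 0.016, 1.0, 0.001]
contact_force: [-0.4, 0.2, -0.7]
width: 0.0856
gripper_force: 0.0
clock: 27.68
position: [0.6682, -0.0613, 0.0148]
ee_rot: [0.0, 0.016, 1.0, 0.001]
contact_force: [-0.0, -1.1, -0.2]
width: 0.0854
gripper_force: 0.0
clock: 27.92
position: [0.6684, -0.0598, 0.0149]
ee_rot: [0.0, 0.016, 1.0, 0.0]
contact_force: [-0.9, -2.6, 0.7]
width: 0.0855
gripper_force: 0.0
clock: 28.18
position: [0.6685, -0.0598, 0.0151]
ee_rot: [0.0, 0.015, 1.0, -0.001]
contact_force: [-0.7, -7.9, 0.1]
width: 0.0855
gripper_force: 0.0
```

```bash
python3 -m handwheel '[[[0,2,0],[0,0,0],-1],[[0,0,0],[0,0,0],-1]]'
python3 -m handwheel '[[[0,2,0],[0,0,0],-1],[[0,0,0],[0,0,0],-1]]'
python3 -m handwheel '[[[0,2,0],[0,0,0],-1],[[0,0,0],[0,0,0],-1]]'
```

```text
clock: 28.42
position: [0.6686, -0.0599, 0.0153]
ee_rot: [0.0, 0.015, 1.0, -0.003]
contact_force: [-1.2, -14.1, 0.2]
width: 0.0856
gripper_force: 0.0
clock: 28.68
position: [0.6687, -0.06, 0.0156]
ee_rot: [0.001, 0.015, 1.0, -0.004]
contact_force: [-2.4, -18.2, 1.4]
width: 0.0848
gripper_force: 0.0
clock: 28.92
position: [0.6687, -0.06, 0.0157]
ee_rot: [0.001, 0.014, 1.0, -0.006]
contact_force: [-3.0, -23.6, 2.1]
width: 0.0854
gripper_force: 0.0
```

It is stiff at 24 N with no motion, so both faces are seated. I'll retreat, take a last look and hand in.

```bash
python3 -m handwheel '[[[0,-10,0],[0,0,0],-1],[[0,-25,0],[0,0,0],-1],[[0,-30,0],[0,0,0],-1],[[0,-30,0],[0,0,0],-1],[[0,-30,-10],[0,0,0],-1],[[0,0,-20],[0,0,0],-1],[[0,0,0],[0,0,0],-1]]'
python3 - <<'E'
from h import *
im=vision.get_image("top")
a=cv2.resize(im[80:350,90:470],(760,540),interpolation=cv2.INTER_CUBIC)
cv2.imwrite("pics/c7.png",a)
E
```

```text
clock: 29.8
position: [0.6657, -0.1775, 0.0461]
ee_rot: [0.002, 0.016, 1.0, 0.0]
contact_force: [0.1, 0.4, -0.1]
width: 0.0853
gripper_force: 0.0
```

View pics/c7.png

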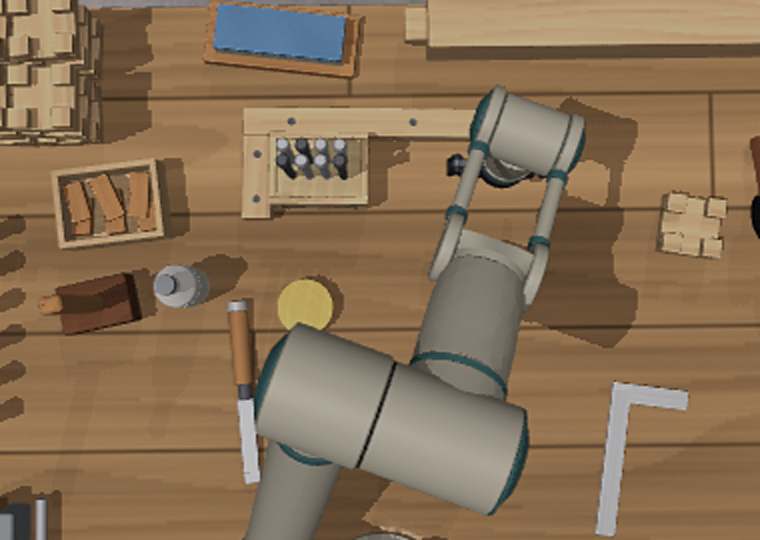

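The crate stands in the corner at about (318,170), the gripper is clear at (458,165), and every other object is where it started.

```bash
python3 -c "
from rig import manip; print(manip.sign_off())"
```

```text
the job is handed in; nothing more can be done
None
```

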